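# Set the splash guard in front of the red flask

### The job

Turn the clamp knob anticlockwise until its bar points along the rail to free the guard carriage, slide the carriage until its pointer stands in line with the red flask's index tongue, and lock it there by turning the knob clockwise until the bar is square across the rail. Then take the amber guard panel (orange grip) out of the rack and push it upright fully home in the carriage's slot, with the carriage still locked in line. Leave the green panel and everything else on the table as it stands.

Things in the scene. Friction and masses are not known exactly. Their poses are not given: they have to be found in the camera images.
- carriage (a joint): slide of the grey guard carriage along its rail, m; 0 = middle of the rail, + towards the unit's +y; stops at -0.125 and +0.125. About 2 N moves it while the clamp is free; while clamped it is held by the brake foot and holds against more than 40 N.
- knob (a joint): black clamp knob on the carriage, rad. 0 (stop) = fully free, bar along the rail; grows clockwise seen from above; 1.6 (stop) = hard locked, bar square across the rail. The brake starts to bite near 0.7; it turns with 0.1 to 0.25 N m.
- knob_grip (a point): centre of the knob's bar grip, 114 mm above the table: black upright bar with a white line on top, 56 mm long (this point's y, which turns with the knob), 16 mm thick (its x: pinch this way), 93 to 129 mm above the table, on a thin stem over a 48 mm disc (60 to 70 mm). Vertical axis, 60 mm to the -x side of the slot centre.
- carriage_slot (a point): centre of the slot floor on the carriage, 60 mm above the table; axes as the unit's. Black slot, open at the top, inside 136 mm long (y) and 11 mm wide (x), walls 20 mm tall plus flared lips to 26 mm. Carriage body 98 x 110 mm, top 60 mm above the table. A white pointer on its far (+x) edge marks the middle of the slot.
- unit: white guard unit fixed to the table; origin on the table under the middle of the rail. The rail (430 mm) runs along its y; behind it (+x 70 to 220 mm) lies a white heating plate with a black top 60 mm high, 380 mm long.
- station_red: round glass flask (64 mm ball, white stopper) in a RED seat, 104 mm high in all, with a red index tongue that points at the rail; fixed on the heating plate. Origin: centre under the seat, 60 mm above the table, 115 mm behind the slot's line; axes as the unit's. Its place along the unit's y is where the carriage slot's middle must stand.
- station_blue: the same flask in a BLUE seat with blue tongue; not the one wanted. Origin likewise.
- rack: grey panel rack fixed to the table, 150 x 160 mm, base 12 mm thick; origin on the table under its centre. Two parallel white slots along its y, at x = -38 and +38 mm, 26 mm deep (up to 38 mm above the table), 136 x 12 mm inside.
- panel_amber: guard panel, amber with an ORANGE grip strip, standing upright in one slot of the rack. 130 mm wide (its y), 120 mm tall (z), 8 mm thick (x); the top 30 mm is the grip strip, 12 mm thick. 170 g. Origin: centre of its lower edge (12 mm above the table in the rack). Both faces alike.
- panel_green: the same panel in green with a GREEN grip strip, in the other rack slot; not the one wanted. Origin likewise.
- wash_bottle: bystander: white bottle, red cap, 60 mm dia, 150 mm tall; origin under its centre
- beaker: bystander: glass beaker, 76 mm dia, 100 mm tall; origin under its centre
- amber_bottle: bystander: brown bottle, 68 mm dia, 160 mm tall; origin under its centre
- jar: bystander: glass jar, blue cap, 56 mm dia, 80 mm tall; origin under its centre
- vial: bystander: yellow cylinder 32 mm dia, 60 mm tall, on the heating plate between the flasks; origin under its centre
- stopper_tray: bystander: blue open tray 100 x 140 x 40 mm; origin under its centre
- spatula: bystander: spatula 180 mm long lying on the table; origin at its middle, underside

How it is judged:
By the outcome, as a careful person would: the job done as asked, in the order asked, and still so for the second after the job is handed in, with the robot touching nothing.
It also fails if it takes over 64 s, if anything falls off the work surface, if the arm or the gripper's body presses on something with over 40 N, if the wrist force passes 120 N, or if a joint passes its speed limit or range.

### The arm

A 6-joint arm with a two-finger parallel gripper is mounted at the origin on the work surface. World frame = base frame: x ahead of the robot, y to its left, z up, the work surface at z = 0. Lengths are in m, angles in rad, forces in N, time in s.
With the tool pointing down it reaches from about 0.375 to 0.9 m from the base axis. Payload 3.1 kg.
Tool frame: the origin (TCP) lies at the very end of the fingers, on their centre line; the grasp point (between the pads) lies 19 mm behind it; z points along the fingers, y is the line along which they close (so a half turn about z gives the same grasp; the last joint's range is limited). The gripper opens to 85 mm and grips with 20 to 120 N. Pads are 22 mm wide; open, the fingers measure 114 mm over their backs; the gripper's body (76 mm by 85 mm) begins 54 mm behind the grasp point. The pads swing forward as they close: fully open they stand 13 mm farther back than shut.
Start: joints at [-0.178, 0.527, 1.433, -0, 1.181, -0.178], TCP at [0.625, 0, 0.231] pointing down, gripper open.
Joint ranges: [-3.08, 3.08], [-0.75, 2.2], [0.22, 2.44], [-1.43, 4.57], [0, 2.65], [-2.85, 2.85]. Speed limits (rad/s): [2.79, 2.79, 3.14, 3.14, 3.14, 3.14].

### API

Orientations are given as a unit quaternion [x, y, z, w].
In Python, from station import manip, vision gives the robot as it stands.
- The arm moves only by the tool drive_tool, never from a script. Its argument "deltas" is a list that holds one entry, the list of rows, each a list of 4 numbers: the shift along the tool's x, y, z in mm, then the turn about the tool's z in rad. A call has 1 to 5 rows; each row is the pose to reach, as a shift and turn from the pose commanded when the call began, along the tool's axes at that moment; what a row does not reach only later rows make up. A row lasts 1/12 s, in which the tool goes at most 41.7 mm and 7.16 degrees, less where a joint would pass 70% of its speed; a pose out of reach is approached as far as the arm can. A call with a gripper value outside its range is refused whole. "jaw" is the finger opening in mm, from 0 to 85.4, set as the call begins (left out, the last holds). The fingers move at their own pace and stop on an object; "force" is the grip in N (left out, the last holds). Time passes only in rows, so rows that repeat a pose let the fingers close. It gives the time, the measured TCP pose, the force, the opening and the grip force at its end, in the units of the state.
- manip.sense(): the state, without advancing time (a new reading comes with each control period).
- vision.snapshot(name): name is "scene" or "side" or "wrist"; returns the picture (384x512x3 uint8, red, green, blue); there is no depth.
- vision.camera_model(name): a dict with "camera_matrix" (3x3 intrinsics, pixels), "D" ([k1, k2, p1, p2, k3] as OpenCV has them; the pictures are not rectified), "rvec" (rotation vector, rad) and "tvec" (3), from world to camera coordinates, as OpenCV has them. Camera axes: x right, y down, z forward; pixel columns grow to the right and rows downward; lengths in m; the calibration is good to about 2 mm. A picture is of the moment at which its call begins: read the wrist's pose just before it. camera_model takes no time and is no camera call; for the wrist camera it gives the pose at the moment of the call.
- manip.sign_off(): hands the job in; it is judged then, once.
The state is a dict: "t": time; "q": joint angles; "qd": joint speeds; "tau": joint torques, N m; "tcp_pos": TCP position; "tool_rot": TCP orientation; "force": force on the tool from outside, world axes, zero at the start; "ft_torque": the same for the moment, N m; "finger_gap": opening from 0.0 (shut) to 1.0 (fully open); "gripper_force": force on a finger pad.
Only numpy, scipy, OpenCV 4.12 (cv2) and the standard library are available. Lean on these libraries where they do the work, as an engineer would, in place of code of your own. Each camera call takes 0.05 s, during which the arm holds its last target. There are 200 camera calls.

## Working session

There is one attempt and no reset: what is moved stays moved. The work goes in short steps, Python scripts to look and compute and a tool call to move; the robot and the scene stay as the last step left them, time stands still between calls to the robot, and variables do not carry over. Pictures are saved under pics/ and viewed, at most 10 in all, crops included, and the job is handed in when it is done.

Besides the shell and the picture viewer there is one more tool, called after "Emit:" as a command line: name --argument value ..., lists and objects as JSON in quotes. drive_tool: Moves the arm, as the interface text tells. Its arguments: {"type":"object","properties":{"deltas":{"type":"array"},"jaw":{"type":"number"},"force":{"type":"number"}},"required":["deltas"]}

```bash
mkdir -p pics
cat > h.py <<'E'
import numpy as np, cv2
from station import manip, vision
def snap(n,f):
    im=vision.snapshot(n); cv2.imwrite('pics/'+f+'.png',im[:,:,::-1]); return im
def cam(n):
    c=vision.camera_model(n); R=cv2.Rodrigues(np.array(c['rvec'],float))[0]
    return np.array(c['camera_matrix'],float),np.array(c['D'],float),R,np.array(c['tvec'],float).ravel()
def ray(n,px,z,c=None):
    K,D,R,t=c or cam(n); p=cv2.undistortPoints(np.array(px,float).reshape(-1,1,2),K,D).reshape(-1,2)
    d=np.c_[p,np.ones(len(p))]@R; o=-R.T@t
    return o+d*((z-o[2])/d[:,2])[:,None]
def proj(n,P,c=None):
    K,D,R,t=c or cam(n)
    return cv2.projectPoints(np.array(P,float).reshape(-1,1,3),cv2.Rodrigues(R)[0],t,K,D)[0].reshape(-1,2)
E
python3 - <<'E'
from h import *
a=snap('scene','a1');b=snap('side','b1');c=snap('wrist','c1')
for n in('scene','side','wrist'):
    K,D,R,t=cam(n);print(n,-R.T@t,R[2],K[0,0])
s=manip.sense();print(s['t'],s['tcp_pos'],s['tool_rot'],s['finger_gap'],s['force'])
cv2.imwrite('pics/ab.png',cv2.resize(np.hstack([a,b]),(800,300))[:,:,::-1])
E
```

```text
scene [1.5280584  0.22859699 0.73844856] [-0.83272678 -0.19800358 -0.51706933] 354.721887066269
side [ 0.29521614 -0.90572924  1.02283157] [ 0.19798351  0.68191706 -0.70412475] 393.4486165036584
wrist [0.62351766 0.07684293 0.37304114] [-0.00288089 -0.29999326 -0.95393697] 275.82523849592536
0.15 [6.24443824e-01 1.57300565e-04 2.30536867e-01] [ 7.07094666e-01  7.07118366e-01 -4.85478073e-04 -7.17100243e-04] 0.9958532567125938 [ 0.43071865 -1.04565705 -0.25951914]
```

View pics/a1.png

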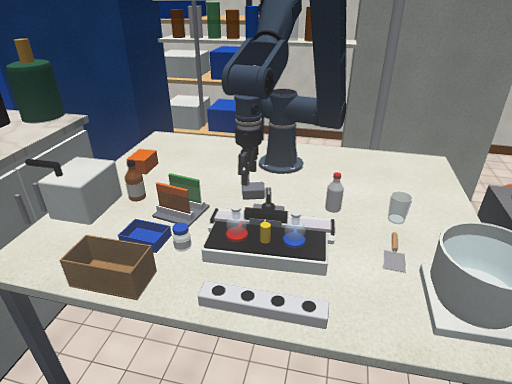

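View pics/b1.png

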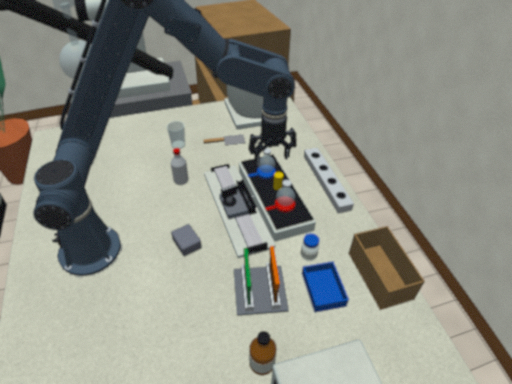

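The scene shows the unit ahead, with the red flask at (236,233) and the blue one at (294,240). The rack is at (180,205) with the orange panel in front. In the side view the knob is at (230,197), the red seat at (286,203), the orange panel at (275,270) and the green one at (248,270).

Run:
```python
from h import *
b=cv2.imread('pics/b1.png')[145:320,195:325]; c=cv2.imread('pics/c1.png')
b=cv2.resize(b,None,fx=3.4,fy=3.4,interpolation=cv2.INTER_CUBIC)
cv2.imwrite('pics/b1z.png',b)
```

```text
(no output)
```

View pics/b1z.png

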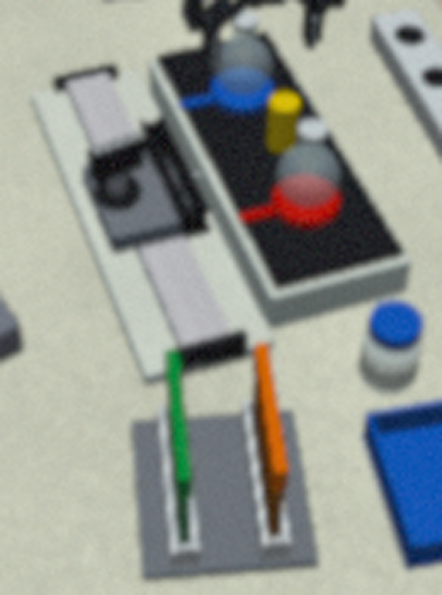

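View pics/c1.png

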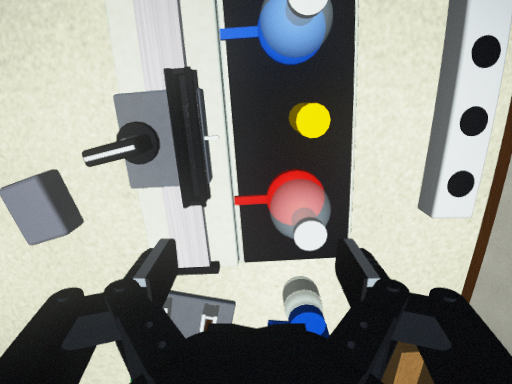

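The wrist view shows the unit from above:
- Knob bar, with its white line from (87,158) to (135,147).
- Pointer at (211,137), and the slot from (180,67) to (197,205).
- Red tongue at (236,200) and blue tongue at (222,34).

Run:
```python
from h import *
im=cv2.imread('pics/c1.png'); hsv=cv2.cvtColor(im,cv2.COLOR_BGR2HSV)
C=cam('wrist')
# plate left black edge line: for each row first dark pixel right of 212
g=im.max(2).astype(int)
pts=[]
for v in list(range(50,185,5))+list(range(212,250,5)):
    r=g[v,216:262]; i=np.where((r[:-1]>=60)&(r[1:]<60))[0]
    if len(i): pts.append((216+i[-1]+1,v))
P=ray('wrist',pts,.06,C)
f=cv2.fitLine(P[:,:2].astype(np.float32),cv2.DIST_HUBER,0,.01,.01).ravel(); print('plate edge',f,'yaw',np.degrees(np.arctan2(-f[0],f[1])), len(P))
for nm,lo,hi in(('red',(0,150,120),(8,255,255)),('blue',(100,150,100),(125,255,255))):
    m=cv2.inRange(hsv,lo,hi); 
    if nm=='blue': m[100:]=0
    ys,xs=np.nonzero(m); x0=xs.min()
    L=[(x,ys[xs==x].mean(),(xs==x).sum()) for x in range(x0,x0+35,3)]
    print(nm,L); print(ray('wrist',[l[:2] for l in L[1:8]],.066,C).round(4).tolist())
# pointer
w=im[125:150,196:222]; print(w.min(2))
# knob line
m=(im.min(2)>180)[140:170,80:140].astype(np.uint8); ys,xs=np.nonzero(m); xs+=80;ys+=140
r=cv2.minAreaRect(np.c_[xs,ys].astype(np.float32)); print('knob',r); 
b=cv2.boxPoints(r);print(ray('wrist',b,.129,C))
# slot
d=(g<45).astype(np.uint8); d[:,:160]=0;d[:,212:]=0;d[:60]=0;d[212:]=0
n,l,s,c=cv2.connectedComponentsWithStats(d);i=1+s[1:,4].argmax();print('slot',s[i],c[i])
```

```text
plate edge [ 0.06365411 -0.997972    0.5981289   0.03741417] yaw -176.3504 35
red [(235, np.float64(200.0), np.int64(7)), (238, np.float64(200.0), np.int64(9)), (241, np.float64(200.0), np.int64(9)), (244, np.float64(200.0), np.int64(9)), (247, np.float64(200.0), np.int64(9)), (250, np.float64(200.0), np.int64(9)), (253, np.float64(199.0), np.int64(9)), (256, np.float64(199.0), np.int64(9)), (259, np.float64(199.0), np.int64(9)), (262, np.float64(199.0), np.int64(9)), (265, np.float64(199.0), np.int64(9)), (268, np.float64(198.5), np.int64(20))]
[[0.6012, -0.0333, 0.066], [0.6048, -0.0332, 0.066], [0.6083, -0.0332, 0.066], [0.6119, -0.0332, 0.066], [0.6154, -0.0332, 0.066], [0.619, -0.032, 0.066], [0.6225, -0.032, 0.066]]
blue [(220, np.float64(31.4), np.int64(5)), (223, np.float64(34.0), np.int64(11)), (226, np.float64(33.0), np.int64(11)), (229, np.float64(33.0), np.int64(11)), (232, np.float64(32.5), np.int64(12)), (235, np.float64(32.5), np.int64(12)), (238, np.float64(32.5), np.int64(12)), (241, np.float64(32.0), np.int64(11)), (244, np.float64(32.0), np.int64(11)), (247, np.flo
[... 2550 characters left out ...]
 227 226 227 226]
 [ 39  39  38  38  33  36  45  63 103  88  57  57  90 176 230 230 230 230
  229 228 227 227 225 227 228 226]
 [ 36  32  39  32  34  36  44  55  90  88  56  60  82 172 231 231 229 230
  227 227 228 227 227 226 228 228]
 [ 38  35  38  37  34  34  41  52  79  95  58  60  65 153 229 230 231 230
  229 228 229 228 228 229 228 229]
 [ 34  30  37  37  35  33  44  54  79  98  61  55  69 148 230 230 229 230
  230 229 229 230 229 229 230 228]]
knob ((107.0, 154.5), (54.0, 29.0), 0.0)
[[0.45826452 0.01946138 0.129     ]
 [0.46324542 0.04640646 0.129     ]
 [0.51380213 0.0458136  0.129     ]
 [0.51044763 0.01926589 0.129     ]]
slot [ 168   79   26  120 1277] [180.29757244 137.73453406]
```

Run:
```python
from h import *
im=cv2.imread('pics/c1.png'); s=manip.sense(); C=cam('wrist'); g=im.min(2)
xy=[]
for x in range(90,134,3):
    y0=158-(x-87)*11/48; r=np.arange(int(y0)-6,int(y0)+7); w=np.clip(g[r,x].astype(float)-110,0,None)
    # bar is dark: look for white between dark
    xy.append((x,(w*r).sum()/w.sum(),w.max()))
print([(a,round(float(b),1),c) for a,b,c in xy])
P=ray('wrist',[q[:2] for q in xy],.129,C)[:,:2]
f=cv2.fitLine(P.astype(np.float32),cv2.DIST_HUBER,0,.01,.01).ravel()
print('bar dir',np.degrees(np.arctan2(f[1],f[0])),'ends',ray('wrist',[(86,158.3),(135,147)],.129,C))
u=np.array([.998,.0637]);v=np.array([-.0637,.998])
for z in(.056,.06,.064):
    p=ray('wrist',[(206,138),(217,137.5)],z,C)[:,:2]; print('ptr',z,p@u,p@v)
for z in(.06,.064,.068):
    p=ray('wrist',[(241,200),(256,199.5)],z,C)[:,:2]; print('red',z,p@u,p@v)
# side view strips, top z .132
sd=cv2.imread('pics/b1.png');h=cv2.cvtColor(sd,cv2.COLOR_BGR2HSV);S=cam('side')
for nm,lo,hi in(('or',(5,170,120),(14,255,255)),('gr',(50,120,60),(75,255,255))):
    m=cv2.inRange(h,lo,hi); m[:240]=0;m[310:]=0;m[:,:235]=0;m[:,290:]=0
    ys,xs=np.nonzero(m); print(nm,len(xs),ys.min(),ys.max(),xs[ys==ys.min()],xs[ys==ys.max()])
    top=[]
    for yy in range(ys.min()+1,ys.min()+40,4):
        top.append((xs[ys==yy].mean(),yy))
    a=ray('side',top,.132,S)[:,:2]; print(a.round(4).tolist())
```

```text
[(90, 157.8, np.float64(123.0)), (93, 156.9, np.float64(125.0)), (96, 156.0, np.float64(123.0)), (99, 155.2, np.float64(124.0)), (102, 154.7, np.float64(123.0)), (105, 153.9, np.float64(124.0)), (108, 152.9, np.float64(124.0)), (111, 152.2, np.float64(124.0)), (114, 151.6, np.float64(125.0)), (117, 150.9, np.float64(123.0)), (120, 149.9, np.float64(124.0)), (123, 149.1, np.float64(124.0)), (126, 148.5, np.float64(124.0)), (129, 147.8, np.float64(125.0)), (132, 146.9, np.float64(124.0))]
bar dir 13.102007 ends [[0.46602439 0.02954412 0.129     ]
 [0.5139485  0.03954068 0.129     ]]
ptr 0.056 [0.56651245 0.57916792] [0.0022361  0.00196633]
ptr 0.06 [0.56727769 0.57977349] [0.00267434 0.00240797]
ptr 0.064 [0.56804293 0.58037906] [0.00311258 0.00284962]
red 0.06 [0.6009355  0.61902133] [-0.07382601 -0.07429828]
red 0.064 [0.60127067 0.6191254 ] [-0.07241025 -0.0728765 ]
red 0.068 [0.60160583 0.61922946] [-0.0709945  -0.07145471]
or 134 247 284 [271 272] [276 278]
[[0.5447, -0.2488], [0.5472, -0.2644], [0.5428, -0.2779], [0.5371, -0.2907], [0.5369, -0.3049], [0.534, -0.318], [0.5325, -0.3314], [0.5284, -0.3438], [0.5269, -0.3567], [0.5255, -0.3694]]
gr 155 249 292 [245 246 247 248] [248]
[[0.478, -0.2375], [0.4715, -0.2505], [0.4691, -0.2644], [0.4654, -0.2776], [0.4632, -0.2911], [0.4622, -0.3047], [0.4587, -0.3173], [0.4552, -0.3297], [0.4544, -0.3427], [0.451, -0.3548]]
```

Emit:
drive_tool --deltas '[[[7,-27,12,0.12],[14,-54,24,0.24],[21,-81,36,0.36],[28,-108,48,0.48],[34.5,-134.5,60,0.6]]]' --jaw 50

```text
t: 0.57
tcp_pos: [0.4889, 0.0349, 0.1708]
tool_rot: [0.886, 0.464, -0.0, -0.0]
force: [0.3, 1.9, -1.0]
finger_gap: 0.582
gripper_force: 0.0
```

Emit:
drive_tool --deltas '[[[0,0,0,0.12],[0,0,0,0.24],[0,0,0,0.36],[0,0,0,0.48],[0,0,0,0.6]]]'

```text
t: 0.98
tcp_pos: [0.4903, 0.0346, 0.1712]
tool_rot: [0.983, 0.181, -0.0, -0.0]
force: [0.4, 0.9, 0.6]
finger_gap: 0.583
gripper_force: 0.0
```

Emit:
drive_tool --deltas '[[[0,0,0,0.12],[0,0,0,0.142],[0,0,0,0.142],[0,0,0,0.142]]]'

```text
t: 1.32
tcp_pos: [0.4904, 0.0345, 0.1712]
tool_rot: [0.993, 0.115, -0.0, -0.0]
force: [0.0, 0.1, -0.1]
finger_gap: 0.583
gripper_force: 0.0
```

Run:
```python
from h import *
s=manip.sense();print(s['t'],s['tcp_pos'],s['tool_rot'],s['finger_gap'],s['q'])
c=snap('wrist','c2')
print(proj('wrist',[[.49,.0345,.129],[.49,.0345,.07]]))
```

```text
1.3167 [0.49044456 0.03454018 0.17124661] [ 9.93325714e-01  1.15343054e-01 -7.14420964e-05 -2.21792875e-05] 0.5832374434788139 [-1.57421773e-01  4.40489535e-01  1.82377544e+00  5.44492535e-06
  8.77477233e-01  1.18217037e+00]
[[256.23889424 212.36960482]
 [256.28996537 187.97080782]]
```

View pics/c2.png

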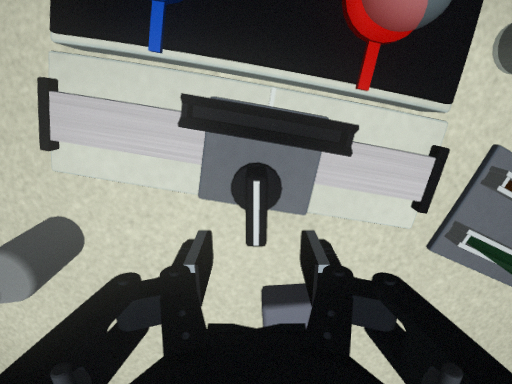

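The bar stands upright in the image at (256,212), midway between the fingers, so it is aligned. Next: go down, grip it and turn it anticlockwise.

Emit:
drive_tool --deltas '[[[0,0,20,0],[0,0,40,0],[0,0,60,0],[0,0,75,0],[0,0,75,0]]]'

```text
t: 1.78
tcp_pos: [0.4886, 0.0347, 0.0939]
tool_rot: [0.993, 0.115, -0.003, -0.001]
force: [-1.0, 0.5, 0.4]
finger_gap: 0.586
gripper_force: 0.0
```

Emit:
drive_tool --deltas '[[[0,0,0,0],[0,0,0,0],[0,0,0,0],[0,0,0,0],[0,0,0,0]]]' --jaw 0 --force 50

```text
t: 2.2
tcp_pos: [0.4912, 0.0348, 0.0974]
tool_rot: [0.993, 0.114, 0.001, 0.0]
force: [-0.4, 2.4, 3.6]
finger_gap: 0.177
gripper_force: 51.2
```

Emit:
drive_tool --deltas '[[[0,0,0,-0.1],[0,0,0,-0.2],[0,0,0,-0.3],[0,0,0,-0.4],[0,0,0,-0.5]]]'

```text
t: 2.62
tcp_pos: [0.4911, 0.035, 0.0973]
tool_rot: [0.934, 0.358, 0.001, 0.0]
force: [-0.9, 3.1, 5.5]
finger_gap: 0.179
gripper_force: 51.3
```

Emit:
drive_tool --deltas '[[[0,0,0,-0.1],[0,0,0,-0.2],[0,0,0,-0.3],[0,0,0,-0.4],[0,0,0,-0.5]]]'

```text
t: 3.03
tcp_pos: [0.4909, 0.0348, 0.0973]
tool_rot: [0.816, 0.578, 0.001, 0.0]
force: [-1.5, 2.5, 4.6]
finger_gap: 0.182
gripper_force: 51.3
```

Emit:
drive_tool --deltas '[[[0,0,0,-0.1],[0,0,0,-0.2],[0,0,0,-0.3],[0,0,0,-0.4],[0,0,0,-0.41]]]'

```text
t: 3.45
tcp_pos: [0.4906, 0.0348, 0.0973]
tool_rot: [0.682, 0.731, 0.001, 0.0]
force: [-1.3, 2.0, 5.2]
finger_gap: 0.181
gripper_force: 51.5
```

Run:
```python
from h import *
from scipy.spatial.transform import Rotation as R
s=manip.sense();r=R.from_quat(s['tool_rot']).as_matrix();print(s['t'],s['tcp_pos'],s['force'],s['ft_torque'],r[:2,:2],np.degrees(np.arctan2(r[1,1],r[0,1])))
c=snap('wrist','c3')
```

```text
3.45 [0.49064424 0.03482997 0.09734668] [-1.30822873  1.97811135  5.24264002] [ 0.39025855  0.15635259 -0.35789575] [[-0.06949212  0.99758185]
 [ 0.99758233  0.06949139]] 3.9847776670901855
```

View pics/c3.png

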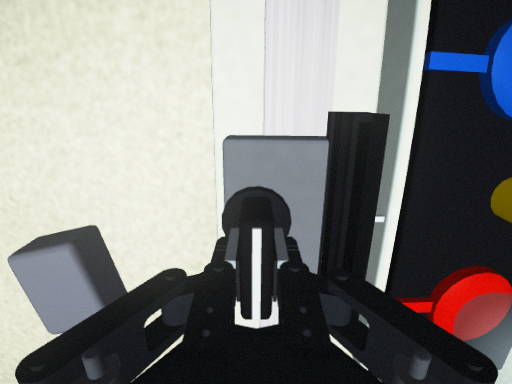

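The bar is now gripped and lies along the rail. The pointer is at (380,218) and the red tongue at about (410,303). I'll slide the carriage most of the way and re-measure.

Emit:
drive_tool --deltas '[[[-12,0,0,0],[-26,0,0,0],[-42,0,0,0],[-58,0,0,0],[-72,0,0,0]]]'

```text
t: 3.92
tcp_pos: [0.495, -0.0377, 0.0973]
tool_rot: [0.683, 0.73, 0.0, -0.0]
force: [-1.7, 3.4, 7.2]
finger_gap: 0.179
gripper_force: 51.6
```

Emit:
drive_tool --deltas '[[[0,0,0,0],[0,0,0,0]]]'

```text
t: 4.08
tcp_pos: [0.4952, -0.0389, 0.0973]
tool_rot: [0.683, 0.73, -0.0, 0.0]
force: [-2.4, -2.1, 5.4]
finger_gap: 0.177
gripper_force: 51.5
```

Run:
```python
from h import *
s=manip.sense();print(s['t'],s['tcp_pos'],s['force'],s['ft_torque'])
C=cam('wrist'); c=snap('wrist','c4'); 
im=c[:,:,::-1].copy();hsv=cv2.cvtColor(im,cv2.COLOR_BGR2HSV)
m=cv2.inRange(hsv,(0,150,90),(8,255,255));ys,xs=np.nonzero(m);x0=xs.min()
L=[(x,ys[xs==x].mean(),int((xs==x).sum())) for x in range(x0,x0+40,4)];print(L)
w=np.array([-.0637,.998]);u=np.array([.998,.0637])
for z in(.06,.066):
  P=ray('wrist',[l[:2] for l in L],z,C)[:,:2];print(z,(P@w).round(4),(P@u).round(4)[[0,-1]])
print(c.min(2)[190:245:3,372:400:3])
```

```text
4.0833 [ 0.49516191 -0.03885713  0.09733724] [-2.4280023  -2.07727957  5.40636227] [-0.14434544  0.37881321 -0.18687736]
[(399, np.float64(222.5), 6), (403, np.float64(221.5), 14), (407, np.float64(221.5), 14), (411, np.float64(221.5), 14), (415, np.float64(222.0), 13), (419, np.float64(221.0), 13), (423, np.float64(221.4375), 16), (427, np.float64(221.0), 15), (431, np.float64(221.5), 14), (435, np.float64(222.0), 13)]
0.06 [-0.075  -0.0743 -0.0743 -0.0743 -0.0747 -0.0739 -0.0743 -0.074  -0.0744
 -0.0748] [0.5937 0.6212]
0.066 [-0.0723 -0.0716 -0.0716 -0.0716 -0.072  -0.0712 -0.0716 -0.0713 -0.0717
 -0.0721] [0.5903 0.6168]
[[ 25  24  27 118 113 118 136 223 233 234]
 [ 23  25  31 113 113 110 150 228 233 235]
 [ 21  24  75 111 114 117 165 229 236 235]
 [ 19  27 110 113 109 112 180 230 233 234]
 [ 18  24 111 113 113 115 192 230 232 234]
 [ 22  19 116 113 112 117 210 231 233 234]
 [ 25  24 116 113 115 126 217 232 234 233]
 [ 26  25 116 114 114 146 224 232 235 231]
 [ 22  39  98  97 113 158 228 235 236 184]
 [ 25 184 234 235 211 179 228 236 237  19]
 [ 25 235 238 237 170 195 231 233 233  14]
 [ 25 105 113 112 119 211 232 233 233  14]
 [ 25 105 108 110 127 221 233 232 231  12]
 [ 22 109 107 113 145 225 233 231 226  18]
 [ 17 110 110 113 160 228 232 231  61  11]
 [ 62 111 111 109 179 229 233 234  12   8]
 [109 110 112 108 198 230 233 234  13  17]
 [108 107 110 120 212 232 234 233  11  14]
 [111 109 112 126 216 230 231 228   9  13]]
```

View pics/c4.png

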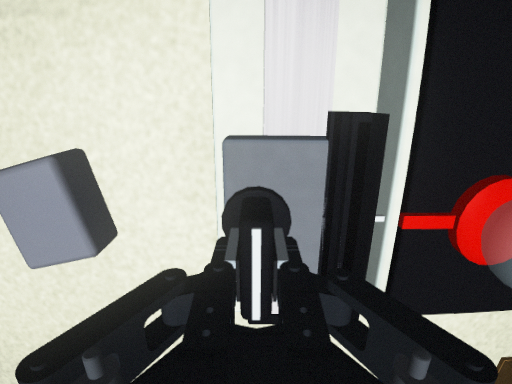

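The pointer at (380,218) is nearly in line with the tongue at (410,221.5). I'll nudge 1 mm more, lock, and then check from the locked pose, where the camera's parallax along the rail vanishes.

Emit:
drive_tool --deltas '[[[-1,0,0,0],[-1,0,0,0],[-1,0,0,0.1],[-1,0,0,0.2],[-1,0,0,0.3]]]'

```text
t: 4.55
tcp_pos: [0.4953, -0.0387, 0.0973]
tool_rot: [0.785, 0.619, -0.0, 0.0]
force: [-3.2, -1.4, 6.0]
finger_gap: 0.179
gripper_force: 51.4
```

Emit:
drive_tool --deltas '[[[0,0,0,0.1],[0,0,0,0.2],[0,0,0,0.3],[0,0,0,0.4],[0,0,0,0.5]]]'

```text
t: 4.97
tcp_pos: [0.4956, -0.0389, 0.0973]
tool_rot: [0.914, 0.406, 0.0, 0.001]
force: [-1.6, -0.0, 5.5]
finger_gap: 0.178
gripper_force: 51.3
```

Emit:
drive_tool --deltas '[[[0,0,0,0.1],[0,0,0,0.2],[0,0,0,0.3],[0,0,0,0.4],[0,0,0,0.5]]]'

```text
t: 5.38
tcp_pos: [0.4957, -0.0391, 0.0974]
tool_rot: [0.986, 0.167, 0.0, 0.001]
force: [-1.9, -1.3, 5.0]
finger_gap: 0.183
gripper_force: 51.3
```

Emit:
drive_tool --deltas '[[[0,0,0,0.1],[0,0,0,0.2],[0,0,0,0.3],[0,0,0,0.3]]]'

```text
t: 5.72
tcp_pos: [0.4957, -0.0393, 0.0974]
tool_rot: [1.0, 0.019, 0.001, 0.001]
force: [-1.5, -2.7, 5.5]
finger_gap: 0.181
gripper_force: 51.4
```

Run:
```python
from h import *
from scipy.spatial.transform import Rotation as R
s=manip.sense();r=R.from_quat(s['tool_rot']).as_matrix();print(s['t'],s['tcp_pos'],s['force'],s['ft_torque'],'head',np.degrees(np.arctan2(r[1,1],r[0,1])))
c=snap('wrist','c5'); print(-cam('wrist')[2].T@cam('wrist')[3])
```

```text
5.7167 [ 0.4957297  -0.03926851  0.09740086] [-1.54648357 -2.662552    5.53814072] [-0.41172908  0.26050759 -0.11361134] head -87.87943783762155
[ 0.57136415 -0.03624746  0.23995777]
```

View pics/c5.png

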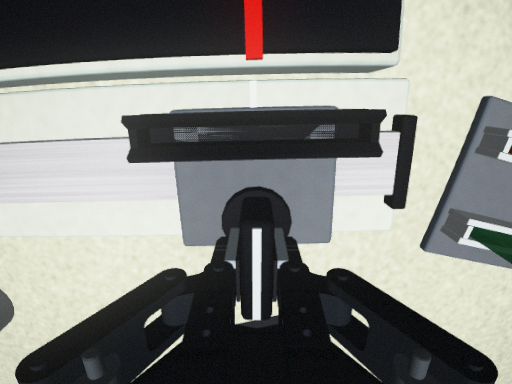

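Locked view: the red tongue's end is centred at about (254,58) and the pointer at about (253,95). I'll get the offset precisely and the slot ends with it.

Run:
```python
from h import *
im=cv2.imread('pics/c5.png');C=cam('wrist');hsv=cv2.cvtColor(im,cv2.COLOR_BGR2HSV)
m=cv2.inRange(hsv,(0,150,90),(8,255,255))
w=np.array([-.0637,.998]);u=np.array([.998,.0637])
T=[(np.nonzero(m[y])[0].mean(),y) for y in range(6,56,7)]
g=im.astype(int).min(2)
Q=[]
for y in range(83,105,3):
    r=g[y,238:270]; b=np.percentile(r,40); k=np.clip(r-b-4,0,None); Q.append(((k*np.arange(238,270)).sum()/k.sum(),y))
print(np.round(T,1).tolist(),np.round(Q,1).tolist())
for z in(.06,.066): P=ray('wrist',T,z,C)[:,:2]; print('tongue',z,(P@w).round(4),(P@u).round(3)[-1])
P=ray('wrist',Q,.06,C)[:,:2]; print('ptr',(P@w).round(4),(P@u).round(3))
# plate front edge, rail lines for yaw
e=[]
for x in list(range(20,235,8))+list(range(275,390,8)):
    col=im[30:90,x].max(1).astype(int); i=np.where((col[:-1]<60)&(col[1:]>=60))[0]
    if len(i): e.append((x,30+i[0]+.5))
P=ray('wrist',e,.06,C); f=cv2.fitLine(P[:,:2].astype(np.float32),cv2.DIST_HUBER,0,.01,.01).ravel(); print('yaw',np.degrees(np.arctan(-f[0]/f[1])))
# slot top outer: dark region ends at rows
d=(im.max(2)<50)
for y in(118,125,150,156): xs=np.nonzero(d[y,100:400])[0]+100; print(y,xs.min(),xs.max(), (ray('wrist',[(xs.min(),y),(xs.max(),y)],.086,C)[:,:2]@w).round(4))
for x in(150,160,350,360): ys=np.nonzero(d[95:175,x])[0]+95; p=ray('wrist',[(x,ys.min()),(x,ys.max())],.086,C)[:,:2]; print(x,ys.min(),ys.max(),(p@u).round(4))
```

```text
[[252.5, 6.0], [253.0, 13.0], [253.0, 20.0], [253.5, 27.0], [253.5, 34.0], [253.5, 41.0], [253.5, 48.0], [253.5, 55.0]] [[252.7, 83.0], [252.7, 86.0], [252.7, 89.0], [252.8, 92.0], [252.9, 95.0], [253.1, 98.0], [253.2, 101.0], [253.3, 104.0]]
tongue 0.06 [-0.0719 -0.0721 -0.072  -0.0722 -0.0721 -0.072  -0.0719 -0.0718] 0.596
tongue 0.066 [-0.072  -0.0722 -0.0721 -0.0723 -0.0722 -0.0721 -0.072  -0.0719] 0.595
ptr [-0.0709 -0.0709 -0.0708 -0.0708 -0.0709 -0.0709 -0.071  -0.071 ] [0.58  0.578 0.576 0.574 0.572 0.571 0.569 0.567]
yaw 3.6176002
118 147 399 [-0.0127 -0.1516]
125 140 399 [-0.0083 -0.152 ]
150 135 399 [-0.0034 -0.1537]
156 136 399 [-0.0035 -0.1542]
150 120 157 [0.5604 0.5399]
160 115 160 [0.5629 0.538 ]
350 110 156 [0.5631 0.5377]
360 109 156 [0.5636 0.5376]
```

The pointer is about 1.1 mm short. I'll loosen the knob past the bite, nudge, relock and check again.

Emit:
drive_tool --deltas '[[[0,0,0,-0.11],[0,0,0,-0.22],[0,0,0,-0.33],[0,0,0,-0.44],[0,0,0,-0.55]]]'

```text
t: 6.18
tcp_pos: [0.4956, -0.039, 0.0973]
tool_rot: [0.956, 0.293, 0.0, 0.001]
force: [-1.5, -0.3, 5.0]
finger_gap: 0.178
gripper_force: 51.4
```

Emit:
drive_tool --deltas '[[[0,0,0,-0.11],[0,0,0,-0.22],[0,0,0,-0.33],[0,0,0,-0.44],[0,0,0,-0.55]]]'

```text
t: 6.6
tcp_pos: [0.4954, -0.0388, 0.0973]
tool_rot: [0.841, 0.541, 0.0, 0.0]
force: [-2.5, -0.6, 5.8]
finger_gap: 0.184
gripper_force: 51.4
```

Emit:
drive_tool --deltas '[[[-0.5,0.3,0,0],[-1.1,0.6,0,0],[-1.1,0.6,0,0],[-1.1,0.6,0,0.11],[-1.1,0.6,0,0.22]]]'

```text
t: 7.02
tcp_pos: [0.4955, -0.0397, 0.0973]
tool_rot: [0.897, 0.442, 0.0, 0.0]
force: [-0.5, 0.8, 5.5]
finger_gap: 0.178
gripper_force: 51.4
```

Emit:
drive_tool --deltas '[[[0,0,0,0.11],[0,0,0,0.22],[0,0,0,0.33],[0,0,0,0.44],[0,0,0,0.55]]]'

```text
t: 7.43
tcp_pos: [0.4957, -0.0399, 0.0974]
tool_rot: [0.983, 0.181, 0.0, 0.001]
force: [-2.2, -1.2, 6.0]
finger_gap: 0.182
gripper_force: 51.3
```

Emit:
drive_tool --deltas '[[[0,0,0,0.11],[0,0,0,0.22],[0,0,0,0.33],[0,0,0,0.34],[0,0,0,0.34]]]'

```text
t: 7.85
tcp_pos: [0.4958, -0.0401, 0.0974]
tool_rot: [1.0, 0.015, 0.001, 0.001]
force: [-1.2, 0.4, 4.0]
finger_gap: 0.178
gripper_force: 51.4
```

```bash
cat > chk.py <<'E'
from h import *
from scipy.spatial.transform import Rotation as R
w=np.array([-.0637,.998]);u=np.array([.998,.0637])
def chk(n):
    s=manip.sense();r=R.from_quat(s['tool_rot']).as_matrix();print(s['t'],s['tcp_pos'],s['ft_torque'],'head',np.degrees(np.arctan2(r[1,1],r[0,1])))
    C=cam('wrist'); im=snap('wrist',n)[:,:,::-1].copy();hsv=cv2.cvtColor(im,cv2.COLOR_BGR2HSV)
    m=cv2.inRange(hsv,(0,150,90),(8,255,255))
    T=[(np.nonzero(m[y])[0].mean(),y) for y in range(6,56,7)]
    g=im.astype(int).min(2);Q=[]
    for y in range(83,105,3):
        r=g[y,238:270]; b=np.percentile(r,40); k=np.clip(r-b-4,0,None); Q.append(((k*np.arange(238,270)).sum()/k.sum(),y))
    print('tongue',(ray('wrist',T,.064,C)[:,:2]@w).round(4),'ptr',(ray('wrist',Q,.06,C)[:,:2]@w).round(4))
E
python3 -c "from chk import *;chk('c6')"
```

```text
7.85 [ 0.49576868 -0.04013461  0.09737648] [-0.01767138  0.19852636  0.11715649] head -88.27368476126387
tongue [-0.0726 -0.0724 -0.0726 -0.0724 -0.0723 -0.0722 -0.0726 -0.0722] ptr [-0.0719 -0.0719 -0.0718 -0.0718 -0.072  -0.0719 -0.0719 -0.0717]
```

The offset is down to about 0.5 mm with the knob at its stop. I'll release it, rise and move over to view the rack.

Emit:
drive_tool --deltas '[[[0,0,0,0],[0,0,0,0],[0,0,0,0],[0,0,-20,0],[0,0,-50,0]]]' --jaw 50

```text
t: 8.32
tcp_pos: [0.4934, -0.0391, 0.1445]
tool_rot: [1.0, 0.014, -0.003, -0.001]
force: [0.6, 0.9, 0.1]
finger_gap: 0.582
gripper_force: 0.0
```

Emit:
drive_tool --deltas '[[[0,0,-33,0],[0,0,-66,0],[0,0,-100,0]]]'

```text
t: 8.57
tcp_pos: [0.4949, -0.0394, 0.2475]
tool_rot: [1.0, 0.014, -0.001, -0.0]
force: [1.1, -0.4, -0.3]
finger_gap: 0.589
gripper_force: 0.0
```

```bash
python3 -c "
from h import *
s=manip.sense();print(s['t'],s['tcp_pos'],s['finger_gap'])
snap('wrist','c7')"
```

```text
8.5667 [ 0.49492128 -0.03941692  0.24745962] 0.5887909310723269
```

Emit:
drive_tool --deltas '[[[1,40,0,-0.12],[2,80,0,-0.24],[4,120,0,-0.36],[5,160,0,-0.48],[6,200,0,-0.6]]]'

```text
t: 9.03
tcp_pos: [0.5068, -0.2364, 0.2461]
tool_rot: [0.952, 0.306, -0.0, -0.0]
force: [1.2, 0.0, -0.7]
finger_gap: 0.585
gripper_force: 0.0
```

Emit:
drive_tool --deltas '[[[0,0,0,-0.12],[0,0,0,-0.24],[0,0,0,-0.36],[0,0,0,-0.48],[0,0,0,-0.6]]]'

```text
t: 9.45
tcp_pos: [0.5067, -0.2351, 0.2457]
tool_rot: [0.819, 0.574, -0.0, -0.0]
force: [0.9, -0.3, -0.3]
finger_gap: 0.587
gripper_force: 0.0
```

Emit:
drive_tool --deltas '[[[-16,0,0,-0.08],[-33,0,0,-0.16],[-50,0,0,-0.16],[-50,0,0,-0.16]]]'

```text
t: 9.78
tcp_pos: [0.489, -0.2844, 0.2459]
tool_rot: [0.773, 0.634, -0.001, 0.001]
force: [0.1, -0.3, -0.7]
finger_gap: 0.59
gripper_force: 0.0
```

```bash
python3 -c "
from h import *
s=manip.sense();print(s['t'],s['tcp_pos'],s['tool_rot'])
snap('wrist','c8')"
```

```text
9.7833 [ 0.48904345 -0.28444907  0.24590982] [ 7.73194434e-01  6.34168478e-01 -6.34057015e-04  5.53013197e-04]
```

View pics/c8.png

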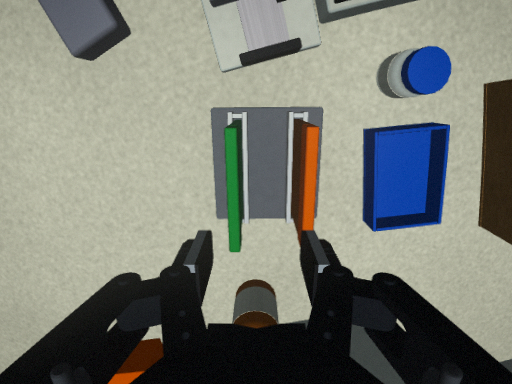

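The rack is seen nearly square on. The orange strip's top runs from about (312,124) to (307,240), and the green's from (233,125) to (235,250).

Run:
```python
from h import *
im=cv2.imread('pics/c8.png');C=cam('wrist');hsv=cv2.cvtColor(im,cv2.COLOR_BGR2HSV)
for y in(150,200): print(hsv[y,288:322,2].tolist())
def one(nm,m):
    n,l,s,c=cv2.connectedComponentsWithStats(m); i=1+s[1:,4].argmax(); m=(l==i)
    ys=np.nonzero(m.any(1))[0]; print(nm,'rows',ys.min(),ys.max())
    L=[];Rr=[]
    for y in range(ys.min()+6,min(ys.max()-5,228),4):
        x=np.nonzero(m[y])[0]; L.append((x.min()-.5,y));Rr.append((x.max()+.5,y))
    L,Rr=ray('wrist',L,.132,C)[:,:2],ray('wrist',Rr,.132,C)[:,:2]
    M=(L+Rr)/2; f=cv2.fitLine(M.astype(np.float32),cv2.DIST_HUBER,0,.01,.01).ravel()
    print(' width',np.linalg.norm(L-Rr,axis=1).round(4)[[0,5,-1]],'yaw',np.degrees(np.arctan(-f[0]/f[1])),'pt',f[2:],'M0,-1',M[0],M[-1])
    xm=np.nonzero(m[ys.min()+6])[0].mean(); xe=np.nonzero(m[ys.max()-3])[0].mean()
    e=ray('wrist',[(xm,ys.min()-.5),(xe,ys.max()+.5)],.132,C)[:,:2];print(' ends',e,np.linalg.norm(e[0]-e[1]),e.mean(0))
v=hsv[:,:,2]
one('or',(cv2.inRange(hsv,(3,200,205),(14,255,255))&(np.arange(384)[:,None]<250)*np.uint8(255)))
g=cv2.inRange(hsv,(50,120,60),(80,255,255));print(hsv[200,220:245].tolist())
one('gr',cv2.inRange(hsv,(50,120,90),(80,255,255)))
```

```text
[155, 202, 199, 198, 143, 49, 59, 49, 53, 56, 56, 56, 59, 73, 82, 82, 87, 103, 155, 196, 208, 208, 209, 207, 206, 205, 205, 208, 198, 179, 123, 102, 102, 168]
[195, 195, 164, 91, 55, 56, 56, 53, 51, 53, 56, 68, 82, 85, 80, 122, 173, 199, 206, 205, 207, 205, 206, 206, 205, 201, 178, 126, 100, 110, 167, 186, 189, 191]
or rows 128 228
 width [0.0074 0.0076 0.0061] yaw -11.291234 pt [ 0.5404188  -0.28487638] M0,-1 [ 0.54829964 -0.24465364] [ 0.53134904 -0.33123049]
 ends [[ 0.54912298 -0.23880561]
 [ 0.52884147 -0.33813325]] 0.10137711310023331 [ 0.53898223 -0.28846943]
[[105, 26, 99], [100, 23, 98], [109, 21, 98], [110, 23, 99], [102, 32, 103], [99, 25, 102], [78, 33, 92], [66, 122, 96], [66, 191, 120], [66, 185, 135], [67, 187, 131], [68, 200, 130], [67, 202, 129], [67, 197, 127], [66, 194, 130], [67, 199, 128], [68, 200, 125], [67, 196, 116], [65, 185, 84], [66, 135, 49], [64, 120, 51], [68, 125, 49], [68, 79, 58], [79, 37, 97], [90, 14, 163]]
gr rows 128 251
 width [0.011  0.0103 0.0102] yaw -10.76954 pt [ 0.46794748 -0.26162702] M0,-1 [ 0.47424144 -0.23006223] [ 0.45670157 -0.32093735]
 ends [[ 0.47553805 -0.22431712]
 [ 0.45122481 -0.34992189]] 0.12793628158379858 [ 0.46338143 -0.28711951]
```

Run:
```python
from h import *
from scipy.spatial.transform import Rotation as R
im=cv2.imread('pics/c8.png');C=cam('wrist');v=cv2.cvtColor(im,cv2.COLOR_BGR2HSV)
m=cv2.inRange(v,(3,150,150),(16,255,255))
P=[]
for y in range(132,226,4):
    x=np.nonzero(m[y,295:325])[0]+295; P.append((x.mean(),y,len(x)))
print([p[2] for p in P])
M=ray('wrist',[p[:2] for p in P],.132,C)[:,:2]; f=cv2.fitLine(M.astype(np.float32),cv2.DIST_HUBER,0,.01,.01).ravel()
d=f[:2]*np.sign(f[1]);print('yaw',np.degrees(np.arctan2(-d[0],d[1])),'pt',f[2:],d)
print(v[116:134,311,2], v[116:134,311,0])
yy=next(y for y in range(112,140) if m[y,308:316].sum()>3*255)
e=ray('wrist',[(312,yy-.5)],.132,C)[0,:2];print(yy,e,'centre',e-d*.065)
r=R.from_quat(manip.sense()['tool_rot']).as_matrix();print('tool y heading',np.degrees(np.arctan2(r[1,1],r[0,1])))
p=e-d*.065; t=np.array([.489,-.2844]);print('shift tool',(r[:2,:2].T@(p-t))*1000)
```

```text
[12, 12, 11, 11, 12, 12, 11, 11, 11, 11, 11, 11, 11, 11, 11, 11, 11, 11, 11, 10, 11, 11, 11, 11]
yaw -10.847164 pt [ 0.5406889  -0.28363538] [0.18818985 0.9821327 ]
[103 102 105 102 105 102 104 100  76  78  94 175 202 209 207 211 208 208] [105 107 111 105 105 107 111 105  10  10  10  11  12  12  12  12  12  12]
127 [ 0.54879849 -0.2378254 ] centre [ 0.53656615 -0.30166402]
tool y heading -11.29827907775251
shift tool [-7.6104461  50.02665374]
```

Emit:
drive_tool --deltas '[[[-4,25,15,-0.008],[-7.5,50,30,-0.008],[-7.5,50,60,-0.008],[-7.5,50,85,-0.008],[-7.5,50,85,-0.008]]]'

```text
t: 10.25
tcp_pos: [0.5346, -0.2953, 0.1558]
tool_rot: [0.77, 0.638, -0.001, -0.006]
force: [-1.0, 0.9, -0.1]
finger_gap: 0.583
gripper_force: 0.0
```

Run:
```python
from h import *
from scipy.spatial.transform import Rotation as R
s=manip.sense();r=R.from_quat(s['tool_rot']).as_matrix();print(s['t'],s['tcp_pos'],np.degrees(np.arctan2(r[1,1],r[0,1])))
C=cam('wrist');v=cv2.cvtColor(snap('wrist','c9')[:,:,::-1].copy(),cv2.COLOR_BGR2HSV)
m=cv2.inRange(v,(3,150,150),(16,255,255))
P=[];
for y in range(60,300,10):
    x=np.nonzero(m[y,200:320])[0]+200
    if len(x)>3:P.append((x.mean(),y,len(x)))
print(np.round(P,0).tolist())
M=ray('wrist',[p[:2] for p in P],.132,C)[:,:2]
print(((M-s['tcp_pos'][:2])@r[:2,:2]*1000).round(1).tolist())
```

```text
10.25 [ 0.53458134 -0.29531175  0.15576219] -10.660705807873459
[[266.0, 140.0, 19.0], [266.0, 150.0, 19.0], [266.0, 160.0, 19.0], [266.0, 170.0, 18.0], [266.0, 180.0, 18.0], [266.0, 190.0, 18.0], [266.0, 200.0, 18.0], [265.0, 210.0, 17.0], [265.0, 220.0, 17.0], [265.0, 230.0, 17.0], [265.0, 240.0, 17.0], [264.0, 250.0, 16.0], [264.0, 260.0, 16.0], [264.0, 270.0, 16.0], [264.0, 280.0, 16.0], [264.0, 290.0, 15.0]]
[[55.1, 4.3], [49.1, 4.4], [42.9, 4.5], [36.6, 4.2], [30.2, 4.3], [23.7, 4.4], [17.0, 4.5], [10.1, 4.2], [3.1, 4.3], [-4.1, 4.4], [-11.5, 4.4], [-19.1, 4.2], [-26.9, 4.3], [-34.9, 4.4], [-43.2, 4.5], [-51.7, 4.2]]
```

Emit:
drive_tool --deltas '[[[0,0,0,0],[0,0,0,0],[0,0,0,0]]]'

```text
t: 10.55
tcp_pos: [0.5383, -0.2994, 0.1634]
tool_rot: [0.77, 0.638, 0.0, 0.002]
force: [0.3, -0.5, -0.4]
finger_gap: 0.584
gripper_force: 0.0
```

```bash
cat > ck2.py <<'E'
from h import *
from scipy.spatial.transform import Rotation as R
def ck2(n,z=.132):
    s=manip.sense();r=R.from_quat(s['tool_rot']).as_matrix();print(s['t'],s['tcp_pos'],s['tool_rot'],np.degrees(np.arctan2(r[1,1],r[0,1])))
    C=cam('wrist');v=cv2.cvtColor(snap('wrist',n)[:,:,::-1].copy(),cv2.COLOR_BGR2HSV)
    m=cv2.inRange(v,(3,150,150),(16,255,255)); P=[]
    for y in range(60,300,3):
        x=np.nonzero(m[y,200:320])[0]+200
        if len(x)>9:P.append((x.mean(),y))
    M=ray('wrist',[p[:2] for p in P],z,C)[:,:2]
    q=((M-s['tcp_pos'][:2])@r[:2,:2]*1000).round(1);print(q[0],q[len(q)//2],q[-1])
E
python3 -c "from ck2 import *;ck2('c10')"
```

```text
10.55 [ 0.53830804 -0.29938757  0.16337335] [7.69901155e-01 6.38160325e-01 4.07322756e-04 1.85578905e-03] -10.690108087336746
[60.8 -0. ] [4.7 0.1] [-64.7  -0.5]
```

Emit:
drive_tool --deltas '[[[-2,0,20,0],[-2,0,40,0],[-2,0,63,0],[-2,0,63,0],[-2,0,63,0]]]'

```text
t: 11.02
tcp_pos: [0.5366, -0.3006, 0.0984]
tool_rot: [0.77, 0.638, -0.0, -0.001]
force: [1.0, 0.7, 0.1]
finger_gap: 0.585
gripper_force: 0.0
```

Emit:
drive_tool --deltas '[[[0,0,0,0],[0,0,0,0],[0,0,0,0],[0,0,0,0],[0,0,0,0]]]' --jaw 0 --force 60

```text
t: 11.43
tcp_pos: [0.5382, -0.3017, 0.1001]
tool_rot: [0.77, 0.638, 0.0, 0.002]
force: [0.8, 0.4, 6.4]
finger_gap: 0.134
gripper_force: 59.4
```

Emit:
drive_tool --deltas '[[[0,0,-10,0],[0,0,-22,0],[0,0,-36,0],[0,0,-52,0],[0,0,-70,0]]]'

```text
t: 11.85
tcp_pos: [0.5359, -0.3001, 0.169]
tool_rot: [0.77, 0.638, -0.0, -0.002]
force: [0.2, -0.5, -1.8]
finger_gap: 0.135
gripper_force: 58.9
```

Emit:
drive_tool --deltas '[[[0,0,-20,0],[0,0,-40,0],[0,0,-50,0],[0,0,-50,0],[0,0,-50,0]]]'

```text
t: 12.27
tcp_pos: [0.5367, -0.3006, 0.2187]
tool_rot: [0.77, 0.638, -0.0, 0.0]
force: [0.1, 0.6, -1.9]
finger_gap: 0.13
gripper_force: 59.0
```

```bash
python3 -c "
from ck2 import *
s=manip.sense();print(s['force'],s['finger_gap'])
ck2('c11',s['tcp_pos'][2]+.032)"
```

```text
[ 0.07630018  0.56530638 -1.92432211] 0.13015718494204628
12.2667 [ 0.53665275 -0.30057494  0.21867221] [ 7.69879802e-01  6.38188908e-01 -6.18920261e-05  6.59980066e-05] -10.68619325998064
[61.8 -1.3] [28.1 -1.3] [-13.1  -1.3]
```

View pics/c11.png

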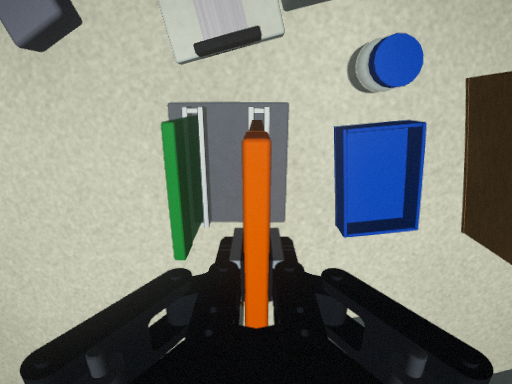

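c11 shows the panel gripped squarely, its top running from (256,137) to (257,327), with the rack slot end visible beyond it at about row 110. Now I'll carry it to above the carriage slot. My picture quota is used up, so I'll measure numerically from here.

Emit:
drive_tool --deltas '[[[20,-2.4,0,0],[50,-5.9,0,0],[90,-10.6,0,0],[130,-15.3,0,0],[170,-20,0,0]]]'

```text
t: 12.73
tcp_pos: [0.5475, -0.1283, 0.2164]
tool_rot: [0.77, 0.638, -0.001, -0.002]
force: [1.4, -0.1, -1.1]
finger_gap: 0.128
gripper_force: 58.9
```

Emit:
drive_tool --deltas '[[[35,-4,0,-0.09],[65,-7.7,0,-0.18],[84,-9.9,0,-0.25],[93,-11,0,-0.25],[93,-11,0,-0.25]]]'

```text
t: 13.15
tcp_pos: [0.5543, -0.0346, 0.217]
tool_rot: [0.684, 0.73, -0.001, -0.001]
force: [0.1, -1.2, -1.0]
finger_gap: 0.129
gripper_force: 58.9
```

Emit:
drive_tool --deltas '[[[0,0,0,0],[0,0,0,0],[0,0,0,0]]]'

```text
t: 13.4
tcp_pos: [0.5553, -0.0381, 0.218]
tool_rot: [0.685, 0.728, -0.0, 0.0]
force: [-0.1, 0.2, -1.9]
finger_gap: 0.129
gripper_force: 58.9
```

Run:
```python
from h import *
from scipy.spatial.transform import Rotation as R
w=np.array([-.0637,.998]);u=np.array([.998,.0637])
s=manip.sense();r=R.from_quat(s['tool_rot']).as_matrix();p=s['tcp_pos'];print(s['t'],p,np.degrees(np.arctan2(r[1,1],r[0,1])),'u,v',p[:2]@u,p[:2]@w,s['force'])
C=cam('wrist');im=snap('wrist','c12')[:,:,::-1].copy();v=cv2.cvtColor(im,cv2.COLOR_BGR2HSV)
m=cv2.inRange(v,(3,150,150),(16,255,255))[:,240:275].sum(1)//255; y=np.nonzero(m>9)[0];print('strip rows',y.min(),y.max())
e=ray('wrist',[(257,y.min()-.5),(257,y.max()+.5)],p[2]+.032,C)[:,:2]; q=(e-p[:2])@r[:2,:2]*1000;print(q.round(1),q.mean(0))
print('slot proj far end',proj('wrist',[np.r_[.5515*u+(-.0717+.068)*w,.086],np.r_[.5390*u+(-.0717+.07)*w,.086],np.r_[.564*u+(-.0717+.07)*w,.086]],C))
print(proj('wrist',[np.r_[p[:2]+.064*r[:2,0]+k*r[:2,1],p[2]-.088] for k in(-.004,.004)],C))
for yy in range(50,y.min()+2,6): print(yy,im[yy,205:300:3].max(1).tolist())
```

```text
13.4 [ 0.55533843 -0.0381379   0.2180409 ] 3.4857388683642894 u,v 0.5517983700004999 -0.07343668584738398 [-0.13146819  0.1818217  -1.89703928]
strip rows 138 327
[[ 63.5  -1. ]
 [-31.7  -0.8]] [15.90038593 -0.877396  ]
slot proj far end [[257.33010991 110.41798159]
 [244.31001651 108.31038451]
 [270.34866739 108.26197435]]
[[253.1033069  119.1077502 ]
 [262.92877803 119.12010827]]
50 [234, 226, 223, 228, 227, 228, 229, 224, 221, 224, 224, 223, 223, 225, 226, 224, 236, 237, 236, 234, 236, 237, 237, 236, 236, 236, 236, 196, 220, 121, 193, 235]
56 [236, 227, 226, 227, 229, 228, 229, 223, 222, 226, 227, 226, 226, 226, 226, 225, 236, 237, 237, 237, 236, 234, 236, 235, 236, 236, 235, 180, 240, 126, 204, 235]
62 [237, 226, 228, 228, 229, 227, 229, 225, 222, 227, 226, 226, 227, 227, 226, 227, 236, 235, 237, 237, 234, 235, 234, 235, 236, 235, 236, 183, 218, 125, 223, 237]
68 [237, 227, 228, 226, 229, 227, 231, 225, 220, 228, 225, 227, 224, 227, 226, 228, 236, 236, 237, 238, 238, 235, 236, 234, 235, 235, 238, 203, 194, 127, 230, 238]
74 [238, 226, 228, 227, 231, 227, 230, 226, 223, 228, 227, 
[... 999 characters left out ...]
 55, 58, 61, 66, 64, 53, 54, 51, 237, 237, 237, 238, 233, 236, 121, 131, 235, 238]
116 [238, 238, 220, 226, 228, 227, 226, 225, 224, 227, 227, 226, 228, 56, 53, 58, 65, 61, 62, 52, 56, 54, 238, 235, 235, 236, 229, 235, 122, 149, 235, 237]
122 [76, 74, 78, 78, 80, 78, 82, 79, 80, 82, 81, 81, 85, 53, 49, 53, 74, 73, 78, 66, 54, 49, 238, 238, 239, 236, 230, 235, 121, 158, 239, 238]
128 [147, 144, 146, 148, 143, 144, 146, 143, 146, 145, 146, 146, 146, 52, 51, 75, 76, 73, 79, 77, 50, 50, 238, 236, 236, 238, 232, 235, 121, 171, 237, 239]
134 [142, 144, 144, 141, 148, 141, 145, 146, 143, 147, 145, 145, 145, 69, 114, 115, 114, 115, 115, 112, 115, 91, 236, 236, 238, 237, 228, 236, 124, 184, 237, 235]
```

Run:
```python
from h import *
im=cv2.imread('pics/c12.png').astype(int)
for y in(108,109,112,116,120,121,122,124): print(y,im[y,240:274].tolist() if y==122 else im[y,240:274].max(1).tolist())
# edges subpixel
g=im.max(2)
for y in(109,112,115,118):
    r=g[y]; a=next(x for x in range(236,256) if r[x]<140); b=next(x for x in range(280,258,-1) if r[x]<140)
    print(y,a-(140-r[a])/(r[a-1]-r[a]),b+(140-r[b])/(r[b+1]-r[b]))
```

```text
108 [225, 215, 156, 58, 57, 56, 58, 54, 52, 56, 59, 65, 66, 66, 64, 63, 66, 61, 64, 62, 62, 61, 59, 53, 53, 53, 54, 54, 53, 73, 194, 238, 236, 237]
109 [226, 215, 153, 54, 59, 58, 58, 56, 52, 53, 58, 62, 64, 64, 64, 64, 66, 64, 60, 59, 63, 61, 57, 57, 53, 53, 54, 54, 58, 72, 191, 238, 237, 236]
112 [226, 227, 196, 55, 56, 56, 55, 53, 56, 54, 54, 58, 60, 65, 66, 64, 62, 64, 63, 65, 64, 55, 49, 52, 55, 54, 52, 54, 49, 73, 191, 237, 236, 235]
116 [226, 228, 196, 59, 56, 55, 49, 53, 55, 51, 58, 63, 61, 65, 60, 61, 61, 63, 63, 62, 60, 57, 52, 51, 55, 56, 55, 53, 54, 72, 191, 238, 237, 237]
120 [220, 224, 188, 56, 58, 54, 51, 53, 54, 52, 56, 57, 75, 77, 74, 79, 80, 73, 78, 81, 78, 68, 58, 55, 55, 55, 52, 52, 55, 103, 206, 237, 237, 237]
121 [140, 144, 119, 58, 55, 54, 51, 51, 51, 56, 52, 59, 77, 76, 76, 80, 75, 80, 77, 77, 78, 72, 64, 52, 52, 53, 53, 50, 55, 102, 204, 238, 238, 238]
122 [[85, 80, 78], [85, 80, 79], [75, 72, 70], [51, 52, 51], [52, 50, 53], [52, 54, 56], [47, 49, 53], [45, 48, 49], [49, 50, 54], [49, 52, 54], [46, 49, 53], [45, 53, 65], [42, 54, 75], [40, 52, 74], [47, 59, 79], [44, 56, 75], [43, 55, 73], [47, 59, 79], [46, 57, 78], [44, 56, 78], [43, 56, 76], [42, 56, 74], [45, 53, 66], [46, 48, 51], [48, 49, 52], [47, 50, 54], [50, 51, 52], [50, 52, 55], [46, 46, 49], [97, 104, 102], [190, 204, 197], [230, 238, 235], [230, 238, 235], [230, 238, 235]]
124 [143, 139, 117, 51, 51, 54, 54, 56, 54, 52, 62, 71, 76, 75, 76, 76, 75, 75, 76, 77, 79, 77, 70, 60, 53, 52, 51, 51, 54, 101, 201, 238, 237, 238]
109 242.13131313131314 269.57142857142856
112 242.39716312056737 269.56779661016947
115 242.39285714285714 269.56451612903226
118 242.3985507246377 269.56410256410254
```

The panel centre is about 0.3 mm off the slot line and 3 mm short along it. I'll correct that and lower it in stages.

Emit:
drive_tool --deltas '[[[3,-0.3,8,-0.002],[3,-0.3,20,-0.002],[3,-0.3,34,-0.002],[3,-0.3,38,-0.002],[3,-0.3,38,-0.002]]]'

```text
t: 13.87
tcp_pos: [0.5536, -0.0337, 0.1787]
tool_rot: [0.684, 0.73, -0.001, -0.002]
force: [0.3, -0.7, -0.7]
finger_gap: 0.131
gripper_force: 58.7
```

Emit:
drive_tool --deltas '[[[0,0,3,0],[0,0,6,0],[0,0,9,0],[0,0,12,0],[0,0,12,0]]]'

```text
t: 14.28
tcp_pos: [0.5546, -0.0336, 0.1679]
tool_rot: [0.684, 0.73, -0.0, -0.0]
force: [0.8, 0.5, -1.4]
finger_gap: 0.134
gripper_force: 58.8
```

```bash
python3 -c "
from h import *
s=manip.sense();p=s['tcp_pos'];print(s['t'],p,s['force'],s['ft_torque'],p[:2]@[.998,.0637],p[:2]@[-.0637,.998])"
```

```text
14.2833 [ 0.55455199 -0.03355848  0.16794022] [ 0.80265321  0.54009115 -1.43938646] [-0.04979102  0.00214292 -0.02176536] 0.5513052061419556 -0.06881632392875849
```

Emit:
drive_tool --deltas '[[[-1.2,0,4,0],[-1.2,0,8,0],[-1.2,0,12,0],[-1.2,0,16,0],[-1.2,0,19,0]]]'

```text
t: 14.7
tcp_pos: [0.5546, -0.0348, 0.1487]
tool_rot: [0.684, 0.73, -0.0, -0.0]
force: [1.2, 0.6, -1.8]
finger_gap: 0.135
gripper_force: 58.9
```

Emit:
drive_tool --deltas '[[[0,0,0.5,0],[0,0,1,0],[0,0,1,0]]]'

```text
t: 14.95
tcp_pos: [0.5549, -0.0348, 0.1483]
tool_rot: [0.684, 0.73, -0.0, -0.0]
force: [0.4, 0.5, -1.6]
finger_gap: 0.132
gripper_force: 58.9
```

```bash
python3 -c "
from h import *
s=manip.sense();p=s['tcp_pos'];print(s['t'],p,s['force'],s['ft_torque'],p[:2]@[.998,.0637],p[:2]@[-.0637,.998])"
```

```text
14.95 [ 0.55485317 -0.03482388  0.14831511] [ 0.41837432  0.46618547 -1.63909495] [-0.01054466 -0.08389345 -0.02184911] 0.5515251789475097 -0.0700983773463531
```

No floor contact yet, so I'll press on until the force shows it.

Emit:
drive_tool --deltas '[[[0,0,1,0],[0,0,2,0],[0,0,2,0]]]'

```text
t: 15.2
tcp_pos: [0.5552, -0.0347, 0.1481]
tool_rot: [0.684, 0.73, 0.0, 0.001]
force: [-2.6, 0.9, 9.7]
finger_gap: 0.132
gripper_force: 60.6
```

Emit:
drive_tool --deltas '[[[0,0,1,0],[0,0,2,0],[0,0,2,0]]]'

```text
t: 15.45
tcp_pos: [0.5554, -0.0347, 0.148]
tool_rot: [0.683, 0.73, 0.001, 0.001]
force: [-4.5, 1.8, 20.7]
finger_gap: 0.137
gripper_force: 62.3
```

The panel is on the floor at TCP 0.148 m, the height expected for fully home. I'll unload, release, back away and verify.

Emit:
drive_tool --deltas '[[[0,0,-2,0],[0,0,-4,0],[0,0,-4,0]]]'

```text
t: 15.7
tcp_pos: [0.5553, -0.035, 0.1487]
tool_rot: [0.684, 0.73, 0.0, 0.001]
force: [-0.3, -0.8, -1.4]
finger_gap: 0.133
gripper_force: 58.9
```

Emit:
drive_tool --deltas '[[[0,0,0,0],[0,0,0,0],[0,0,0,0],[0,0,0,0]]]' --jaw 45

```text
t: 16.03
tcp_pos: [0.5549, -0.0349, 0.148]
tool_rot: [0.684, 0.73, -0.0, -0.0]
force: [-0.4, 0.2, -0.1]
finger_gap: 0.525
gripper_force: 0.0
```

Emit:
drive_tool --deltas '[[[0,0,-15,0],[0,0,-40,0],[0,0,-75,0],[0,0,-110,0],[0,0,-110,0]]]'

```text
t: 16.45
tcp_pos: [0.5592, -0.0358, 0.2652]
tool_rot: [0.684, 0.73, 0.003, 0.006]
force: [1.0, 0.2, 0.4]
finger_gap: 0.526
gripper_force: 0.0
```

Emit:
drive_tool --deltas '[[[-10,-20,0,0],[-30,-40,0,0],[-50,-50,0,0],[-50,-50,0,0],[-50,-50,0,0]]]'

```text
t: 16.87
tcp_pos: [0.508, -0.0886, 0.2581]
tool_rot: [0.684, 0.729, 0.0, -0.0]
force: [-0.1, 0.9, 0.5]
finger_gap: 0.53
gripper_force: 0.0
```

Run:
```python
from h import *
w=np.array([-.0637,.998]);u=np.array([.998,.0637])
s=manip.sense();p=s['tcp_pos'];print(s['t'],p)
C=cam('wrist');im=snap('wrist','c13')[:,:,::-1].copy();v=cv2.cvtColor(im,cv2.COLOR_BGR2HSV)
m=cv2.inRange(v,(3,150,150),(16,255,255)); n,l,st,c=cv2.connectedComponentsWithStats(m)
for i in np.argsort(-st[1:,4])[:2]+1: print('orange',st[i])
i=1+st[1:,4].argmax(); ys,xs=np.nonzero(l==i)
a=ray('wrist',[(xs[ys==y].mean(),y) for y in(ys.min(),(ys.min()+ys.max())//2,ys.max())],.18,C)[:,:2]; print('top u,v',(a@u).round(4),(a@w).round(4))
r=cv2.inRange(v,(0,150,90),(3,255,255)); ys,xs=np.nonzero(r); x0=xs.min()
L=[(x,ys[xs==x].mean()) for x in range(x0+4,x0+30,5)];print('tongue',L,(ray('wrist',L,.064,C)[:,:2]@w).round(4))
print('ptr pred px',proj('wrist',[np.r_[k*u-.0717*w,.06] for k in(.568,.574,.58)],C), 'knob',proj('wrist',[np.r_[(.4918+k)*u-.0717*w,.129] for k in(-.024,0,.024)],C))
# side and scene check of strip top
for nm in('side','scene'):
    C=cam(nm);q=snap(nm,nm+'2')[:,:,::-1].copy();h=cv2.cvtColor(q,cv2.COLOR_BGR2HSV);m=cv2.inRange(h,(5,150,100),(16,255,255))
    P=proj(nm,[np.r_[.5515*u+(-.0717+k)*w,z] for k in(-.065,.065) for z in(.18,.15)],C)
    x0,y0=np.floor(P.min(0)-8).astype(int);x1,y1=np.ceil(P.max(0)+8).astype(int)
    ys,xs=np.nonzero(m[y0:y1,x0:x1]);print(nm,P.round(1).tolist(),'mask bbox',xs.min()+x0,xs.max()+x0,ys.min()+y0,ys.max()+y0)
```

```text
16.8667 [ 0.50795731 -0.08863529  0.25807725]
orange [ 308   52   23  162 2326]
orange [471 305   3   3   5]
top u,v [0.5496 0.5496 0.5499] [-0.0073 -0.0659 -0.135 ]
tongue [(337, np.float64(128.0)), (342, np.float64(128.0)), (347, np.float64(128.0)), (352, np.float64(128.0)), (357, np.float64(128.0)), (362, np.float64(128.0))] [-0.0725 -0.0725 -0.0724 -0.0724 -0.0723 -0.0722]
ptr pred px [[312.37029359 126.8346739 ]
 [317.28004564 126.8672548 ]
 [322.18240622 126.90242914]] knob [[223.27554326 132.54139872]
 [247.93135168 132.50244087]
 [272.61880946 132.52179076]]
side [[260.2, 200.2], [260.0, 207.1], [246.2, 173.6], [246.2, 180.4]] mask bbox 246 262 173 206
scene [[223.5, 182.8], [223.9, 190.7], [262.8, 186.0], [262.7, 194.0]] mask bbox 224 262 183 193
```

Run:
```python
from h import *
im=cv2.imread('pics/c13.png');C=cam('wrist');g=im.min(2).astype(int); u=np.array([.998,.0637]);w=np.array([-.0637,.998])
P=[]
for x in range(226,269,4):
    r=g[122:144,x]; k=np.clip(r-165,0,None); P.append((x,(k*np.arange(122,144)).sum()/max(k.sum(),1),int(r.max())))
print(np.round(P,1).tolist())
a=ray('wrist',[p[:2] for p in P if p[2]>190],.129,C)[:,:2]; f=np.polyfit(a[:,0],a[:,1],1); print('bar heading',np.degrees(np.arctan(f[0])),'v',(a@w).mean())
```

```text
[[226.0, 136.5, 236.0], [230.0, 131.9, 234.0], [234.0, 132.4, 234.0], [238.0, 132.4, 233.0], [242.0, 132.4, 233.0], [246.0, 132.4, 233.0], [250.0, 132.6, 232.0], [254.0, 132.6, 234.0], [258.0, 132.8, 233.0], [262.0, 132.9, 233.0], [266.0, 133.4, 233.0]]
bar heading 5.005504833267868 v -0.07100882917583913
```

```bash
python3 -c "
from station import manip
print(manip.sign_off())"
```

```text
the job is handed in; nothing more can be done
None
```

The job is handed in at about 17 s: the carriage is locked with its pointer about 0.5 mm from the red tongue's line, and the amber panel stands upright and fully home in its slot; the green panel was not touched.

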